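Call for a refill of the empty basket

TASK

One of the three green stock baskets is empty: with a fingertip, gently press the yellow call key directly in front of that basket fully down and let it come back up, then do the same with the green send key on the order terminal. Leave the other two call keys unpressed and every basket, bottle and other loose thing where it stands, and finish with the hand clear of everything.

Things in the scene. Friction and masses are not known exactly. Their poses are not given: they have to be found in the camera images.
- call_left (a joint): Travel of the left yellow call key (seen by the robot): 0 = up, 0.007 m = fully down. A vertical spring key: starts to move at about 2 N, fully down at about 6 N, comes back up by itself when let go.
- call_left_top (a point): Centre of the top face of the left yellow call key (seen by the robot) (round, 32 mm diameter); the point moves down with the key. Key up, it is 35 mm above the counter, and 11 mm above the rim of its fixed round housing (48 mm diameter). z up.
- call_middle (a joint): Travel of the middle yellow call key (seen by the robot): 0 = up, 0.007 m = fully down. A vertical spring key: starts to move at about 2 N, fully down at about 6 N, comes back up by itself when let go.
- call_middle_top (a point): Centre of the top face of the middle yellow call key (seen by the robot) (round, 32 mm diameter); the point moves down with the key. Key up, it is 35 mm above the counter, and 11 mm above the rim of its fixed round housing (48 mm diameter). z up.
- call_right (a joint): Travel of the right yellow call key (seen by the robot): 0 = up, 0.007 m = fully down. A vertical spring key: starts to move at about 2 N, fully down at about 6 N, comes back up by itself when let go.
- call_right_top (a point): Centre of the top face of the right yellow call key (seen by the robot) (round, 32 mm diameter); the point moves down with the key. Key up, it is 35 mm above the counter, and 11 mm above the rim of its fixed round housing (48 mm diameter). z up.
- send (a joint): Travel of the green send key: 0 = up, 0.007 m = fully down. A vertical spring key: starts to move at about 2 N, fully down at about 6 N, comes back up by itself when let go.
- send_top (a point): Centre of the top face of the green send key on the order terminal (round, 36 mm diameter); the point moves down with the key. Key up, it is 43 mm above the counter, and 11 mm above the rim of its fixed round housing (52 mm diameter). z up.
- stock_board: White board, 330 (x) x 500 (y) x 12 mm, fixed on the counter; origin under its centre. Three yellow call keys sit at own x = -125 mm, y = +170 (left), 0, -170 mm (right). Directly behind each key (+x, about 185 mm away) is a bay, marked by blue lines, with one green basket. Which basket stands in which bay varies.
- basket_empty: Green slatted plastic basket, 150 (x) x 130 (y) x 60 mm, 4 mm walls, loose on the stock board, origin at the centre of its underside; the one with nothing in it.
- basket_full: Green slatted plastic basket, 150 (x) x 130 (y) x 60 mm, 4 mm walls, loose on the stock board, origin at the centre of its underside; holds three white bottles with blue caps.
- basket_one: Green slatted plastic basket, 150 (x) x 130 (y) x 60 mm, 4 mm walls, loose on the stock board, origin at the centre of its underside; holds a single amber bottle.
- clear_bottle0: White bottle with a blue cap, 48 mm diameter, 100 mm tall, loose, standing in basket_full; origin at the centre of its underside.
- clear_bottle1: White bottle with a blue cap, 48 mm diameter, 100 mm tall, loose, standing in basket_full; origin at the centre of its underside.
- clear_bottle2: White bottle with a blue cap, 48 mm diameter, 100 mm tall, loose, standing in basket_full; origin at the centre of its underside.
- amber_bottle: Amber bottle, white cap, 48 mm diameter, 90 mm tall, loose, standing in basket_one; origin at the centre of its underside.
- vial: Small clear vial with a red cap, 24 mm diameter, 50 mm tall, loose on the stock board between two of the call keys; origin at the centre of its underside.
- tape_roll: Roll of white tape lying flat on the counter near the board's left front corner, 60 mm diameter, 20 mm high, loose; origin at the centre of its underside.
- terminal: White order terminal, 170 (x) x 120 (y) mm, fixed on the counter to the left or right of the stock board; origin at the centre of its underside. Its 20 mm high front deck carries the green send key at own x = -50 mm, y = 0; behind it (own x above 0) a dark screen slopes up to about 60 mm high.
- sharps_bin: Red sharps container with a white cap, 156 x 116 x 124 mm tall, fixed on the counter on the other side of the stock board; origin at the centre of its underside.
Not all that is in view belongs to the job. There is more than one size of the terminal; the one meant has the size given above.

How it is judged:
By the outcome, as a careful person would: the job done as asked, in the order asked, and still so for the second after the job is handed in, with the robot touching nothing.
It also fails if it takes over 42 s, if anything falls off the work surface, if the arm or the gripper's body presses on something with over 40 N, if the wrist force passes 120 N, or if a joint passes its speed limit or range.

ROBOT

A 6-joint arm with a two-finger parallel gripper is mounted at the origin on the work surface. World frame = base frame: x ahead of the robot, y to its left, z up, the work surface at z = 0. Lengths are in mm, angles in rad, forces in N, time in s.
With the tool pointing down it reaches from about 275 to 750 mm from the base axis. Payload 10.2 kg.
Tool frame: the origin (TCP) lies between the finger pads; the fingertips stand 25 mm ahead of it and the grasp point (between the pads) lies 6 mm ahead of it (tip_extent is the distance from the TCP to the fingertips, in mm); z points along the fingers, y is the line along which they close (so a half turn about z gives the same grasp; the last joint's range is limited). The gripper opens to 88 mm and grips with 3 to 60 N. Pads are 18 mm wide; open, the fingers measure 123 mm over their backs; the gripper's body (75 mm by 187 mm) begins 45 mm behind the grasp point.
Start: joints at [-1.413, 0.313, 1.498, -0, 1.331, -0.223], TCP at [195.111, -487.404, 263.72] pointing down, gripper open.
Joint ranges: [-2.94, 2.94], [-0.97, 2.17], [0.19, 2.56], [-1.23, 4.37], [0.02, 3.11], [-2.88, 2.88]. Speed limits (rad/s): [2.39, 2.39, 3.01, 3.14, 3.14, 3.14].

INTERFACE

Orientations are given as a 3x3 rotation matrix whose columns are the frame's x, y, z axes.
In Python, from cell import sense, read_camera, finish_job, tip_extent gives the robot as it stands.
- The arm moves only by the tool servo_tool, never from a script. Its argument "plan" is a list of rows, each a list of 6 numbers: the shift along the tool's x, y, z each as a share of 0.1 m, from -1 to 1, then the turn, a rotation vector about the tool's x, y, z each as a share of 0.08 rad, from -1 to 1. A call has 1 to 12 rows; each row shifts and turns the commanded pose from where the row before left it, along the tool's axes as they then stand; what a row does not reach is not made up. A row lasts 1/10 s, in which the tool goes at most 50 mm and 8.59 degrees, less where a joint would pass 70% of its speed; a pose out of reach is approached as far as the arm can. A call with a number of a shift or a turn outside -1 to 1 is refused whole. A call with a gripper value outside its range is refused whole. "jaw" is the opening, from -1 (shut) to 1 (fully open), set as the call begins (left out, the last holds). The fingers move at their own pace and stop on an object; "squeeze" is the grip in N (left out, the last holds). Time passes only in rows, so rows that do not move let the fingers close. It gives the time, the measured TCP pose, the force, the opening and the grip force at its end, in the units of the state.
- sense(): the state, without advancing time (a new reading comes with each control period).
- read_camera(name): name is "scene" or "side" or "wrist"; returns a dict with "frame" (480x640x3 uint8, red, green, blue), "depth" (480x640 float32, mm along the optical axis (not along the pixel's ray), 0 where there is no reading), "fov_y" (degrees; the focal length in pixels is half the picture's height over the tangent of half this angle, whatever the lens; pixels are square), "cx", "cy" (the principal point, pixels), "xyz" and "rotation" of the camera in the world. Camera axes: x right, y up, looking along -z (the intrinsics and any distortion apply to the point x, -y, -z); pixel columns grow to the right and rows downward; lengths in mm; the calibration is good to about 2 mm. A picture is of the moment at which its call begins.
- finish_job(): hands the job in; it is judged then, once.
The state is a dict: "time_s": time; "joint_pos": joint angles; "joint_velocities": joint speeds; "joint_efforts": joint torques, N m; "eef_pos": TCP position; "orientation": TCP orientation; "wrist_force": force on the tool from outside, world axes, zero at the start; "torque": the same for the moment, N m; "finger_gap": opening from 0.0 (shut) to 1.0 (fully open); "finger_force": force on a finger pad.
Only numpy, scipy, OpenCV 4.12 (cv2) and the standard library are available. Lean on these libraries where they do the work, as an engineer would, in place of code of your own. Each camera call takes 0.05 s, during which the arm holds its last target. There are 200 camera calls.

## Working session

There is one attempt and no reset: what is moved stays moved. The work goes in short steps, Python scripts to look and compute and a tool call to move; the robot and the scene stay as the last step left them, time stands still between calls to the robot, and variables do not carry over. Pictures are saved under pics/ and viewed, at most 10 in all, crops included, and the job is handed in when it is done.

Besides the shell and the picture viewer there is one more tool, called after "Emit:" as name([rows], argument=value, ...), one row to a line, values as JSON. servo_tool: Moves the arm, as the interface text tells. Its arguments: {"type":"object","properties":{"plan":{"type":"array"},"jaw":{"type":"number"},"squeeze":{"type":"number"}},"required":["plan"]}

```bash
mkdir -p pics; cat > h.py <<'E'
import numpy as np, cv2
from cell import sense, read_camera, finish_job, tip_extent
def K(c):
    f=240/np.tan(np.radians(c["fov_y"])/2); return f
def pts(c):
    f=K(c); v,u=np.mgrid[0:480,0:640]; d=c["depth"]
    p=np.stack([(u-c["cx"])/f*d,-(v-c["cy"])/f*d,-d],-1)
    return p@np.array(c["rotation"]).T+np.array(c["xyz"])
def ray(c,u,v,z):
    f=K(c); r=np.array(c["rotation"])@np.array([(u-c["cx"])/f,-(v-c["cy"])/f,-1]); o=np.array(c["xyz"])
    return o+r*(z-o[2])/r[2]
E
python3 - <<'E'
from h import *
s=sense(); print({k:np.round(v,3).tolist() for k,v in s.items()})
for n in("scene","side"):
    c=read_camera(n); cv2.imwrite(f"pics/{n}.png",c["frame"][:,:,::-1]); np.save(n+".npy",c,allow_pickle=True)
    print(n,[k for k in c],c["fov_y"],c["cx"],c["cy"],c["xyz"],np.round(c["rotation"],3).tolist())
E
```

```text
{'time_s': 0.0, 'joint_pos': [-1.413, 0.313, 1.498, -0.0, 1.331, -0.223], 'joint_velocities': [-0.001, 0.001, -0.0, -0.002, -0.0, -0.001], 'joint_efforts': [0.001, -40.221, -25.226, 0.069, 0.035, -0.0], 'eef_pos': [195.083, -487.175, 263.163], 'orientation': [[0.928, 0.372, -0.0], [0.372, -0.928, 0.001], [0.0, -0.001, -1.0]], 'wrist_force': [0.498, -0.7, -0.889], 'torque': [0.012, -0.015, 0.053], 'finger_force': 0.0, 'finger_gap': 1.001}
scene ['frame', 'depth', 'fov_y', 'cx', 'cy', 'xyz', 'rotation'] 54.62400855274992 320.5315080666057 240.56874274714062 [1093.96904254  590.26613751  713.57764711] [[-0.726, -0.426, 0.54], [0.687, -0.474, 0.55], [0.022, 0.77, 0.637]]
side ['frame', 'depth', 'fov_y', 'cx', 'cy', 'xyz', 'rotation'] 46.71157063232268 313.0583170138915 245.69438558237465 [-17.67915336 649.58810473 884.3315516 ] [[-0.755, 0.469, -0.459], [-0.656, -0.536, 0.531], [0.002, 0.702, 0.712]]
```

View pics/scene.png

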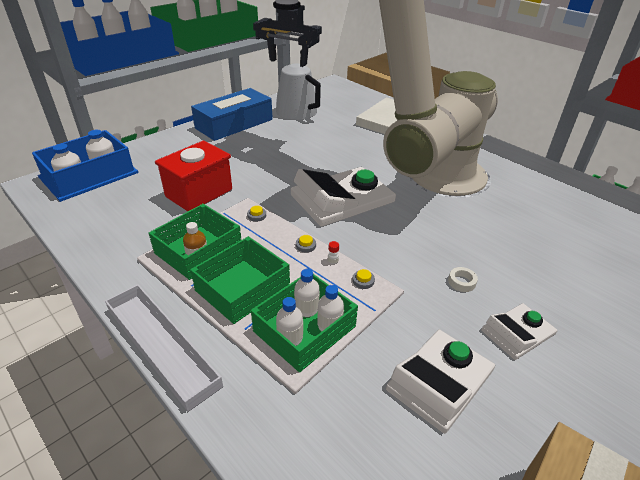

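View pics/side.png

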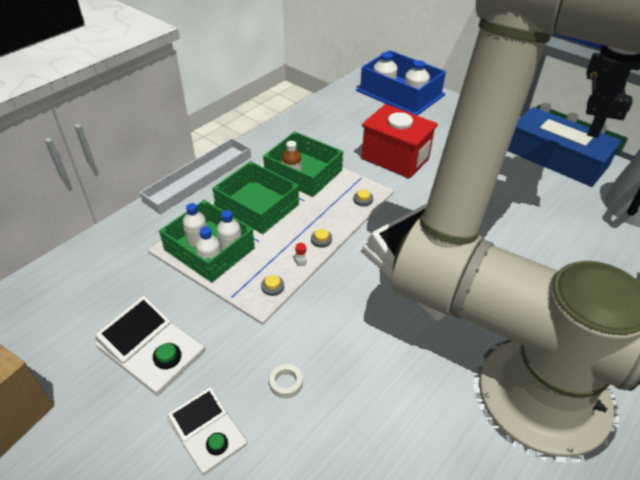

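The middle basket is empty. Its key is at scene (306,242) and side (321,237). Three terminals are visible: large left at scene (440,380), small left at (520,328), and one near the robot at (345,190). I'll measure the keys and the terminal sizes next.

```bash
cat > m.py <<'E'
from h import *
for n in("scene","side"):
    c=np.load(n+".npy",allow_pickle=True).item(); P=pts(c)
    hsv=cv2.cvtColor(c["frame"],cv2.COLOR_RGB2HSV)
    for nm,lo,hi,zt in(("yel",(20,120,120),(34,255,255),35),("grn",(55,110,50),(85,255,255),43),("white",(0,0,140),(179,70,255),0)):
        m=cv2.inRange(hsv,lo,hi)
        if nm=="white": m[(P[...,2]<10)|(P[...,2]>75)|(P[...,0]>800)]=0
        k,l,st,ce=cv2.connectedComponentsWithStats(m)
        for i in range(1,k):
            if st[i,4]<60: continue
            q=P[(l==i)&(c["depth"]>0)]
            if len(q)<20: continue
            z=np.percentile(q[:,2],[5,50,95])
            if z[1]>120 or z[1]<5: continue
            if nm!="white":
                t=q[q[:,2]>z[2]-4]
                r=cv2.minEnclosingCircle(t[:,:2].astype(np.float32))
                print(n,nm,ce[i].round(),st[i,4],"z",z.round(),"med",np.median(t,0).round(1),"circ",np.round(r[0],1),round(r[1],1),"ray",ray(c,*ce[i],zt).round(1))
            elif st[i,4]>800:
                r=cv2.minAreaRect(q[:,:2].astype(np.float32)); print(n,nm,ce[i].round(),st[i,4],z.round(),np.round(r[0]),np.round(r[1]),r[2])
E
python3 m.py
```

```text
scene yel [256. 210.] 104 z [28. 35. 37.] med [ 555.  -191.6   35.4] circ [ 553.6 -192.7] 15.6 ray [ 556.4 -187.6   35. ]
scene yel [306. 240.] 128 z [27. 35. 37.] med [539.6 -23.5  35.4] circ [540.1 -23.7] 16.1 ray [543.3 -19.8  35. ]
scene yel [364. 275.] 157 z [27. 35. 37.] med [527.7 145.8  35.2] circ [527.2 145.6] 15.2 ray [530.1 148.5  35. ]
scene grn [365. 176.] 205 z [46. 59. 61.] med [259.8 -97.2  59.9] circ [258.3 -96.5] 25.2 ray [ 245.8 -108.5   43. ]
scene grn [245. 282.] 12057 z [15. 44. 72.] med [742.3  31.8  71.8] circ [712.7 -11. ] 244.8 ray [731.5   5.9  43. ]
scene grn [320. 285.] 128 z [33. 63. 73.] med [635.2 122.7  72.2] circ [634.4 123.3] 19.9 ray [623.4 114.3  43. ]
scene grn [534. 316.] 129 z [24. 30. 32.] med [363.2 446.4  30.2] circ [361.7 445.8] 13.2 ray [378.7 450.1  43. ]
scene grn [459. 351.] 315 z [34. 43. 45.] med [550.8 396.2  43.1] circ [550.7 396.4] 18.1 ray [554.  397.9  43. ]
scene white [315. 274.] 6018 [11. 12. 15.] [659. -15.] [320. 502.] 4.263438701629639
scene white [526. 328.] 974 [12. 15. 41.] [395. 440.] [ 86. 123.] 78.87203979492188
scene
[... 402 characters left out ...]
8 ray [524.7 148.5  35. ]
side grn [256. 201.] 9117 z [17. 46. 74.] med [702.7  39.1  73. ] circ [715.2  -7.6] 243.9 ray [719.5   0.8  43. ]
side grn [166. 353.] 312 z [34. 44. 47.] med [547.9 397.2  44.6] circ [548.8 396.6] 17.3 ray [547.1 398.3  43. ]
side grn [216. 442.] 223 z [25. 31. 34.] med [361.4 446.4  32. ] circ [361.2 446.3] 12.5 ray [355.3 450.3  43. ]
side white [291. 245.] 9986 [11. 14. 17.] [658. -15.] [320. 504.] 4.329581260681152
side white [153. 351.] 3403 [16. 22. 57.] [599. 399.] [171. 122.] 4.032536506652832
side white [549. 423.] 3408 [10. 14. 20.] [-24.  39.] [223. 132.] 33.9562873840332
side white [209. 435.] 2242 [13. 16. 41.] [396. 439.] [ 86. 120.] 78.9206314086914
```

Both views agree. The middle key is at about (540, -23, 35). The 170x120 terminal is the large left one, with its send key at about (549.5, 397, 43). I'll shut the jaw, turn the tool square and approach high.

Emit:
servo_tool([
  [0,0,0,0,0,0.95],
  [0,0,0,0,0,0.95],
  [0,0,0,0,0,0.95],
  [0,0,0,0,0,0.95],
  [0,0,0,0,0,0.95],
  [0.25,-0.33,0,0,0,0],
  [0.25,-0.33,0,0,0,0],
  [0.25,-0.33,0,0,0,0],
  [0.25,-0.33,0,0,0,0],
  [0.25,-0.33,0,0,0,0],
  [0.25,-0.33,0,0,0,0],
  [0.25,-0.33,0,0,0,0],
], jaw=-1)

```text
time_s: 1.3
eef_pos: [370.6, -254.7, 263.6]
orientation: [[1.0, 0.001, -0.0], [0.001, -1.0, 0.0], [-0.0, -0.0, -1.0]]
wrist_force: [0.4, -0.8, -0.2]
finger_gap: 0.005
finger_force: 0.0
```

```bash
cat > t.py <<'E'
from h import *
import sys
s=sense(); R=np.array(s["orientation"]); p=np.array(s["eef_pos"])
print(s["time_s"],p.round(1),R.round(3).tolist(),np.round(s["wrist_force"],2),s["finger_gap"],np.round(s["joint_pos"],2))
t=np.array([float(a) for a in sys.argv[1:4]]); tip=p+R[:,2]*tip_extent() if callable(tip_extent) else p+R[:,2]*tip_extent
print("tip",tip.round(1),"tool delta(100mm)",(R.T@(t-tip)/100).round(3))
E
python3 t.py 540 -23 60
```

```text
1.3 [ 370.6 -254.7  263.6] [[1.0, 0.001, -0.0], [0.001, -1.0, 0.0], [-0.0, -0.0, -1.0]] [ 0.37 -0.75 -0.24] 0.005211236970162276 [-0.86  0.15  1.71  0.    1.29  0.71]
tip [ 370.6 -254.7  238.6] tool delta(100mm) [ 1.696 -2.315  1.786]
```

Emit:
servo_tool([
  [0.24,-0.33,0,0,0,0],
  [0.24,-0.33,0,0,0,0],
  [0.24,-0.33,0,0,0,0],
  [0.24,-0.33,0,0,0,0],
  [0.24,-0.33,0,0,0,0],
  [0.24,-0.33,0,0,0,0],
  [0.25,-0.33,0.2,0,0,0],
  [0,0,0.4,0,0,0],
  [0,0,0.4,0,0,0],
  [0,0,0.4,0,0,0],
  [0,0,0.3,0,0,0],
  [0,0,0,0,0,0],
])

```text
time_s: 2.5
eef_pos: [536.7, -24.6, 90.2]
orientation: [[1.0, 0.001, -0.008], [0.001, -1.0, 0.002], [-0.008, -0.002, -1.0]]
wrist_force: [-0.3, -0.6, 1.2]
finger_gap: 0.004
finger_force: 0.0
```

```bash
python3 t.py 540 -23 36
python3 - <<'E'
from h import *
a=[]
for n in("scene","side"):
    c=read_camera(n); a.append(cv2.resize(c["frame"][150:330,200:440,::-1],(400,300)))
cv2.imwrite("pics/p1.png",np.hstack(a))
E
```

```text
2.5 [536.7 -24.6  90.2] [[1.0, 0.001, -0.008], [0.001, -1.0, 0.002], [-0.008, -0.002, -1.0]] [-0.32 -0.57  1.22] 0.004282797081722636 [-0.26  0.54  1.65  0.    0.95  1.31]
tip [536.5 -24.6  65.2] tool delta(100mm) [ 0.037 -0.015  0.291]
```

View pics/p1.png

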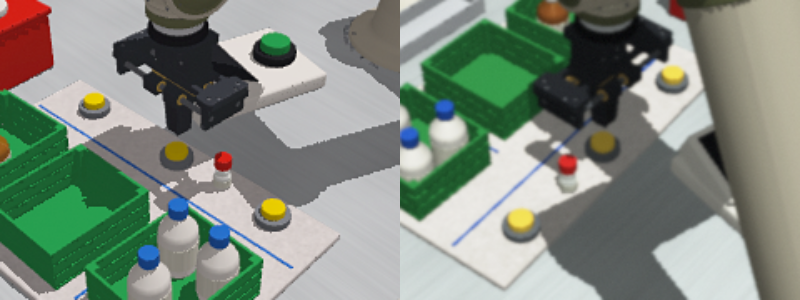

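The fingertip is above the middle key, clear of the vial and baskets. Now I'll lower it slowly.

Emit:
servo_tool([
  [0.03,-0.01,0.1,0,0,0],
  [0,0,0.08,0,0,0],
  [0,0,0.04,0,0,0],
  [0,0,0.03,0,0,0],
  [0,0,0,0,0,0],
])

```text
time_s: 3.1
eef_pos: [541.7, -24.1, 68.5]
orientation: [[1.0, 0.001, -0.0], [0.001, -1.0, 0.0], [-0.0, -0.0, -1.0]]
wrist_force: [0.9, 0.5, 0.0]
finger_gap: 0.002
finger_force: 0.0
```

```bash
python3 t.py 540 -23 28
```

```text
3.1 [541.7 -24.1  68.5] [[1.0, 0.001, -0.0], [0.001, -1.0, 0.0], [-0.0, -0.0, -1.0]] [0.85 0.48 0.05] 0.0023978422186249457 [-0.26  0.58  1.66 -0.    0.9   1.31]
tip [541.6 -24.1  43.5] tool delta(100mm) [-0.016 -0.011  0.155]
```

Emit:
servo_tool([
  [-0.015,-0.01,0.04,0,0,0],
  [0,0,0.03,0,0,0],
  [0,0,0.03,0,0,0],
  [0,0,0.02,0,0,0],
  [0,0,0,0,0,0],
])

```text
time_s: 3.6
eef_pos: [540.2, -23.1, 56.7]
orientation: [[1.0, 0.001, -0.0], [0.001, -1.0, 0.0], [-0.0, -0.0, -1.0]]
wrist_force: [-1.1, 1.2, 4.2]
finger_gap: 0.004
finger_force: 1.9
```

```bash
python3 t.py 540 -23 28
```

```text
3.6 [540.2 -23.1  56.7] [[1.0, 0.001, -0.0], [0.001, -1.0, 0.0], [-0.0, -0.0, -1.0]] [-1.08  1.21  4.22] 0.0035654754404282236 [-0.26  0.6   1.67  0.    0.88  1.31]
tip [540.2 -23.1  31.7] tool delta(100mm) [-0.002 -0.001  0.037]
```

4.2 N, so the key is partly down. I'll press in 1–1.5 mm steps until the force shows it has bottomed.

Emit:
servo_tool([
  [0,0,0.015,0,0,0],
  [0,0,0.015,0,0,0],
  [0,0,0.01,0,0,0],
  [0,0,0,0,0,0],
])

```text
time_s: 4.0
eef_pos: [540.2, -23.1, 53.4]
orientation: [[1.0, 0.001, -0.0], [0.001, -1.0, -0.0], [-0.0, 0.0, -1.0]]
wrist_force: [-5.5, 0.5, 11.7]
finger_gap: 0.007
finger_force: 5.5
```

It bottomed at 11.7 N, tip 28.4 mm. Now straight up and over to the send key.

Emit:
servo_tool([
  [0,0,-0.08,0,0,0],
  [0,0,-0.12,0,0,0],
  [0,0,-0.3,0,0,0],
  [0,0,-0.4,0,0,0],
  [0,0,-0.4,0,0,0],
  [0,0,-0.2,0,0,0],
  [0,-0.4,0,0,0,0],
  [0,-0.4,0,0,0,0],
  [0,-0.4,0,0,0,0],
  [0,-0.4,0,0,0,0],
  [0,-0.4,0,0,0,0],
  [0,-0.4,0,0,0,0],
])

```text
time_s: 5.2
eef_pos: [539.9, 218.4, 203.3]
orientation: [[1.0, 0.001, 0.001], [0.001, -1.0, 0.0], [0.001, -0.0, -1.0]]
wrist_force: [-0.6, -0.5, 0.1]
finger_gap: 0.004
finger_force: 0.0
```

Emit:
servo_tool([
  [0.02,-0.4,0,0,0,0],
  [0.02,-0.4,0,0,0,0],
  [0.02,-0.4,0,0,0,0],
  [0.03,-0.4,0,0,0,0],
  [0,-0.2,0,0,0,0],
  [0,0,0,0,0,0],
  [0,0,0,0,0,0],
])

```text
time_s: 5.9
eef_pos: [548.9, 396.4, 202.8]
orientation: [[1.0, 0.001, -0.0], [0.001, -1.0, -0.0], [-0.0, 0.0, -1.0]]
wrist_force: [1.0, -0.5, -0.2]
finger_gap: 0.004
finger_force: 0.0
```

```bash
python3 t.py 549.5 397 55
python3 - <<'E'
from h import *
a=[]
for n,(x,y) in(("scene",(200,200)),("side",(80,150))):
    c=read_camera(n); a.append(cv2.resize(c["frame"][y:y+240,x:x+320,::-1],(400,300))); np.save(n+".npy",c,allow_pickle=True)
cv2.imwrite("pics/p2.png",np.hstack(a))
E
python3 m.py | grep -E "yel|grn"
```

```text
5.9 [548.9 396.4 202.8] [[1.0, 0.001, -0.0], [0.001, -1.0, -0.0], [-0.0, 0.0, -1.0]] [ 0.99 -0.53 -0.22] 0.004255931281444437 [ 0.45  0.7   1.05 -0.    1.39  2.02]
tip [548.9 396.4 177.8] tool delta(100mm) [ 0.006 -0.006  1.228]
scene yel [256. 210.] 107 z [27. 35. 38.] med [ 554.1 -192.8   35.5] circ [ 554.4 -192.1] 16.1 ray [ 556.9 -187.5   35. ]
scene yel [305. 240.] 130 z [26. 35. 37.] med [541.6 -22.9  35.5] circ [540.8 -22.9] 16.0 ray [543.5 -19.8  35. ]
scene yel [364. 275.] 158 z [27. 35. 37.] med [527.8 145.6  34.9] circ [526.5 147. ] 16.8 ray [530.2 148.6  35. ]
scene grn [365. 176.] 205 z [46. 59. 61.] med [259.6 -99.6  59.8] circ [258.2 -98.6] 24.4 ray [ 246.  -108.4   43. ]
scene grn [245. 282.] 12051 z [15. 44. 72.] med [742.5  32.6  71.7] circ [713.6 -10.8] 244.8 ray [731.5   5.9  43. ]
scene grn [321. 285.] 127 z [33. 64. 73.] med [634.9 123.4  71.9] circ [634.1 123.1] 20.9 ray [623.4 114.5  43. ]
scene grn [534. 316.] 131 z [23. 30. 32.] med [362.3 447.6  30.9] circ [362.3 446.8] 12.3 ray [378.9 450.   43. ]
scene grn [459. 351.] 321 z [34. 43. 45.] med [550.7 396.4  43.2] circ [550.1 396.3] 17.9 ray [554.4 397.7  43. ]
side yel [321. 235.] 136 z [28. 35. 39.] med [539.7 -22.4  36.5] circ [539.5 -21.3] 15.2 ray [537.5 -19.9  35. ]
side yel [272. 282.] 168 z [28. 36. 39.] med [526.2 147.3  36.6] circ [526.2 146.9] 14.6 ray [524.8 148.6  35. ]
side grn [225. 254.] 1496 z [19. 45. 74.] med [634.3 165.3  73. ] circ [587.8 212.5] 138.4 ray [646.9 162.8  43. ]
side grn [214. 230.] 64 z [16. 18. 96.] med [660.2 178.4 112.2] circ [660.7 177.7] 2.4 ray [718.8 130.1  43. ]
side grn [166. 353.] 320 z [34. 44. 46.] med [548.6 396.7  44.6] circ [548.5 396.4] 17.6 ray [546.7 398.2  43. ]
side grn [216. 442.] 227 z [24. 31. 34.] med [361.4 446.5  31.6] circ [361.6 445.9] 12.7 ray [355.2 450.3  43. ]
```

View pics/p2.png

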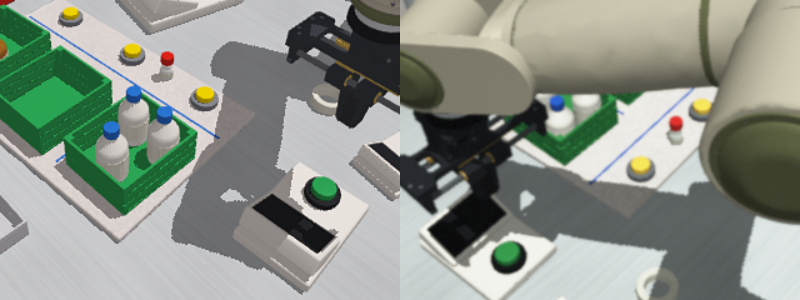

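The middle key is back up (top at 35) and nothing has moved. The hand is over the send key, so I'll lower it.

Emit:
servo_tool([
  [0.01,-0.01,0.4,0,0,0],
  [0,0,0.4,0,0,0],
  [0,0,0.3,0,0,0],
  [0,0,0.13,0,0,0],
  [0,0,0.05,0,0,0],
  [0,0,0,0,0,0],
  [0,0,0,0,0,0],
])

```text
time_s: 6.7
eef_pos: [550.7, 398.0, 76.6]
orientation: [[1.0, 0.001, 0.003], [0.001, -1.0, 0.001], [0.003, -0.001, -1.0]]
wrist_force: [0.4, 0.3, 1.0]
finger_gap: 0.004
finger_force: 0.0
```

```bash
python3 t.py 549.5 397 36
```

```text
6.7 [550.7 398.   76.6] [[1.0, 0.001, 0.003], [0.001, -1.0, 0.001], [0.003, -0.001, -1.0]] [0.44 0.26 0.99] 0.004297824520221927 [ 0.45  0.83  1.17 -0.    1.14  2.02]
tip [550.8 398.1  51.6] tool delta(100mm) [-0.013  0.011  0.156]
```

Emit:
servo_tool([
  [0,0.01,0.04,0,0,0],
  [0,0,0.03,0,0,0],
  [0,0,0.03,0,0,0],
  [0,0,0.02,0,0,0],
  [0,0,0,0,0,0],
])

```text
time_s: 7.2
eef_pos: [550.2, 396.9, 63.0]
orientation: [[1.0, 0.001, 0.001], [0.001, -1.0, 0.0], [0.001, -0.0, -1.0]]
wrist_force: [0.4, -0.5, 5.2]
finger_gap: 0.003
finger_force: 2.4
```

```bash
python3 t.py 549.5 397 36
```

```text
7.2 [550.2 396.9  63. ] [[1.0, 0.001, 0.001], [0.001, -1.0, 0.0], [0.001, -0.0, -1.0]] [ 0.4  -0.49  5.23] 0.0028930218133308956 [ 0.45  0.84  1.18 -0.    1.12  2.02]
tip [550.2 396.9  38. ] tool delta(100mm) [-0.007 -0.001  0.02 ]
```

Emit:
servo_tool([
  [0,0,0.015,0,0,0],
  [0,0,0.01,0,0,0],
  [0,0,0,0,0,0],
])

```text
time_s: 7.5
eef_pos: [550.2, 396.9, 61.4]
orientation: [[1.0, 0.001, 0.001], [0.001, -1.0, 0.0], [0.001, -0.0, -1.0]]
wrist_force: [-2.1, -1.7, 9.3]
finger_gap: 0.004
finger_force: 4.7
```

Emit:
servo_tool([
  [0,0,0.01,0,0,0],
  [0,0,0,0,0,0],
])

```text
time_s: 7.7
eef_pos: [550.2, 397.0, 61.3]
orientation: [[1.0, 0.001, 0.001], [0.001, -1.0, 0.0], [0.001, -0.0, -1.0]]
wrist_force: [-4.8, -4.2, 14.9]
finger_gap: 0.01
finger_force: 7.7
```

The send key is at its stop: force rose to 14.9 N with no further travel. Now straight up and clear.

Emit:
servo_tool([
  [0,0,-0.08,0,0,0],
  [0,0,-0.12,0,0,0],
  [0,0,-0.3,0,0,0],
  [0,0,-0.4,0,0,0],
  [0,0,-0.4,0,0,0],
  [0,0,-0.3,0,0,0],
  [0,0,0,0,0,0],
  [0,0,0,0,0,0],
  [0,0,0,0,0,0],
])

```text
time_s: 8.6
eef_pos: [549.4, 396.7, 217.6]
orientation: [[1.0, 0.001, -0.003], [0.001, -1.0, -0.001], [-0.003, 0.001, -1.0]]
wrist_force: [0.4, 0.1, -0.3]
finger_gap: -0.001
finger_force: 0.0
```

```bash
python3 t.py 549.5 397 43
python3 - <<'E'
from h import *
for n in("scene","side"):
    c=read_camera(n); np.save(n+".npy",c,allow_pickle=True)
    if n=="scene": cv2.imwrite("pics/p3.png",c["frame"][:,:,::-1])
E
python3 m.py | grep -E "yel|grn"
```

```text
8.6 [549.4 396.7 217.6] [[1.0, 0.001, -0.003], [0.001, -1.0, -0.001], [-0.003, 0.001, -1.0]] [ 0.38  0.14 -0.31] -0.0013847593718437899 [0.45 0.69 1.03 0.   1.42 2.02]
tip [549.3 396.6 192.6] tool delta(100mm) [ 0.006 -0.006  1.496]
scene yel [256. 210.] 107 z [27. 35. 37.] med [ 554.4 -192.1   35.4] circ [ 554.5 -191.7] 16.6 ray [ 556.9 -187.5   35. ]
scene yel [305. 240.] 130 z [27. 35. 37.] med [541.3 -22.7  35.3] circ [540.1 -23.5] 15.9 ray [543.5 -19.8  35. ]
scene yel [364. 275.] 158 z [27. 35. 37.] med [527.3 146.3  35.4] circ [526.6 145.7] 15.5 ray [530.2 148.6  35. ]
scene grn [365. 176.] 205 z [46. 59. 61.] med [259.5 -97.3  59.9] circ [258.1 -99. ] 23.8 ray [ 246.  -108.4   43. ]
scene grn [245. 282.] 12052 z [15. 44. 73.] med [742.4  38.6  71.8] circ [712.6 -10.4] 244.1 ray [731.5   5.9  43. ]
scene grn [321. 285.] 127 z [35. 64. 73.] med [635.2 122.7  71.8] circ [634.4 123.4] 20.4 ray [623.4 114.5  43. ]
scene grn [534. 316.] 131 z [24. 30. 32.] med [363.  446.6  31. ] circ [362.3 446. ] 12.7 ray [378.9 450.   43. ]
scene grn [459. 351.] 322 z [33. 43. 45.] med [550.8 39
[... 152 characters left out ...]
[537.8 -20.   35. ]
side yel [272. 282.] 168 z [28. 36. 39.] med [526.7 147.   36.4] circ [526.  147.5] 15.4 ray [524.8 148.6  35. ]
side grn [225. 251.] 1809 z [18. 45. 74.] med [635.6 166.6  73.3] circ [600.1 219.2] 148.2 ray [653.4 156.3  43. ]
side grn [213. 227.] 123 z [15. 18. 29.] med [746.6  98.1  28.6] circ [714.7 143.1] 67.5 ray [729.5 123.4  43. ]
side grn [172. 246.] 79 z [ 23.  51. 284.] med [529.  347.7 290.3] circ [531.3 343.2] 6.9 ray [748.6 220.   43. ]
side grn [166. 353.] 321 z [34. 44. 47.] med [548.8 396.9  44.7] circ [548.  396.9] 17.7 ray [546.6 398.1  43. ]
side grn [216. 442.] 230 z [24. 31. 34.] med [360.4 446.5  32.1] circ [361.7 446.8] 12.8 ray [355.1 450.4  43. ]
```

View pics/p3.png

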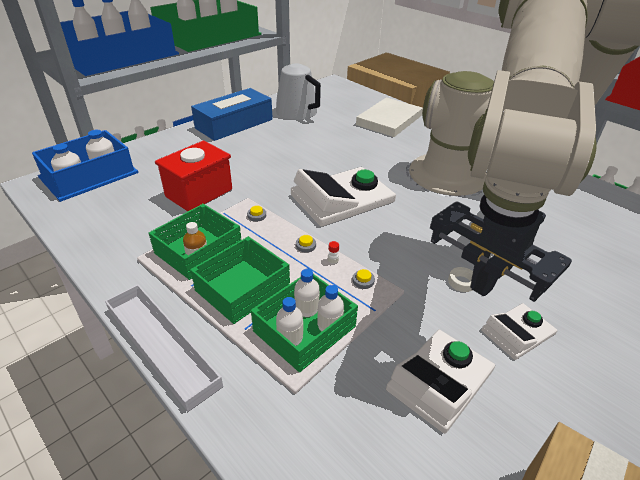

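All the keys are back up (middle at 306,240; send at 459,351). Nothing else has moved and the hand is clear.

```bash
python3 -c "from cell import finish_job; print(finish_job())"
```

```text
the job is handed in; nothing more can be done
None
```

I pressed the middle call key (in front of the empty basket) fully down, then the send key on the 170 x 120 mm terminal; both came back up, nothing else moved, the hand is clear, and the job is handed in at about 9 s (no verdict was returned).

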